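# Lock the vial carousel for reloading

## Task

The vial carousel has to be locked before it is reloaded. With a fingertip against its upright black post, push the carousel round until the one deep slot in the rim of its metal disc faces the lock bar, then push the bar's thumb tab towards the carousel until the bar is fully home in the slot. Only push, and gently: grip nothing, do not lift the vial tray or shift the carousel unit on the bench, and leave the bottle, beaker and carton standing where they are.

Things in the scene. Friction and masses are not known exactly. Their poses are not given: they have to be found in the camera images.
- collector: The carousel unit: a white round housing (212 mm across, top 46 mm above the bench) with a 90 mm wide tongue of the same height reaching 178 mm from the axis; loose on rubber feet, about 4.5 kg in all. Origin: on the bench, under the carousel's vertical axis. Its own -y axis points from there along the tongue and lock bar; z is up. Turned at most 0.5 rad from the world's axes.
- carousel (a joint): Turn of the metal disc with the vial tray about the vertical axis, rad, counter-clockwise seen from above positive, free either way without stops. At 0 (and at 2 pi) the deep slot faces the lock bar exactly. It starts anywhere over 0.5 rad from there, needs about 1.6 N at the post and stays where it is left.
- slot_mouth (a point): Middle of the open end of the deep slot, on the top face of the aluminium disc's rim, 100 mm from the axis, 54 mm above the bench. The disc is 6 mm thick, 200 mm across, and sticks out 20 mm beyond the tray. The slot is 17 mm wide (22 mm at its bevelled mouth), 18 mm deep; the other 17 notches in the rim are only 4 mm wide and deep.
- post_top (a point): Top centre of the turning post: upright, black, round, 13 mm thick, fixed to the vial tray 44 mm from the axis on the side opposite the slot. Its top is 130 mm above the bench; push it between 95 and 130 mm above the bench, over the vials' caps. The tray is only keyed on the disc: pulling upwards lifts it off.
- tray_hub (a point): Top centre of the black hub cap (34 mm wide) on the carousel's axis, 90 mm above the bench. Round it lies the grey vial tray, 160 mm across, its upper plate 79 mm above the bench; the vials stand in a ring 67 mm from the axis, their caps 93 mm above the bench.
- lock_bar (a joint): Travel of the lock bar towards the axis, m: 0 withdrawn (nose 7 mm outside the disc's rim), 0.024 fully home (the tab meets the guide). About 1.5 N of friction; it stays where it is left, and the rim stops it at about 0.007 if the slot is not in line. 13 mm wide, 8 mm high, nose tapered to 7 mm: it centres a slot up to about 6 mm off the line.
- bar_tab (a point): Top edge, middle of the outer face of the bar's upright steel thumb tab (28 mm wide, 7 mm thick, from 52 to 84 mm above the bench). Withdrawn, this face is 166 mm from the axis; home, 142 mm. Push on it along the collector's own +y axis; the housing below is 46 mm high, the low rails beside the bar 51 mm.
- lock_guide (a point): Top centre of the aluminium guide block (48 x 22 mm, top 62 mm above the bench) fixed on the tongue 124 mm from the axis, through which the bar slides.
- bottle: Bystander: closed 100 mL bottle with a blue cap, 56 mm wide, 108 mm tall, standing on one side of the carousel (left or right). Origin: centre of its underside.
- beaker: Bystander: 50 mL beaker, 45 mm wide, 56 mm tall, standing on the other side of the carousel. Origin: centre of its underside.
- carton: Bystander: open carton of vials, about 91 x 108 mm over its flaps, 67 mm tall, standing to the right of the carousel. Origin: on its underside, near its middle.

How it is judged:
By the outcome, as a careful person would: the job done as asked, in the order asked, and still so for the second after the job is handed in, with the robot touching nothing.
It also fails if it takes over 64 s, if anything falls off the work surface, if the arm or the gripper's body presses on something with over 40 N, if the wrist force passes 120 N, or if a joint passes its speed limit or range.

## Robot

A 7-joint arm with a two-finger parallel gripper is mounted at the origin on a cart in front of the work surface, level with it; the furniture and walls round the work are solid. World frame = base frame: x ahead of the robot, y to its left, z up, the work surface at z = 0. Lengths are in m, angles in rad, forces in N, time in s.
With the tool pointing down it reaches from about 0.4 to 0.925 m from the base axis. Payload 5.6 kg.
Tool frame: the origin (TCP) lies between the finger pads; the fingertips stand 22 mm ahead of it and the grasp point (between the pads) lies 3 mm ahead of it; x points along the fingers, z is the direction in which the jaws open and shut, and the axes are right-handed (so a half turn about x gives the same grasp; the last joint's range is limited). The gripper opens to 85 mm and grips with 20 to 120 N. Pads are 22 mm wide; open, the fingers measure 114 mm over their backs; the gripper's body (76 mm by 85 mm) begins 54 mm behind the grasp point. The pads swing forward as they close: fully open they stand 13 mm farther back than shut.
Start: joints at [-1.356, 0.468, -0.012, 1.603, 0.006, 1.071, -0.056], TCP at [0.166, 0.629, 0.253] pointing down, gripper open.
Joint ranges: [-2.53, 2.53], [-0.31, 2.02], [-1.57, 1.55], [0.28, 2.44], [-1.29, 4.43], [0.15, 1.84], [-2.92, 2.92]. Speed limits (rad/s): [2.57, 2.57, 3.14, 3.14, 3.14, 3.14, 3.14].

## Interface

Orientations are given as a 3x3 rotation matrix whose columns are the frame's x, y, z axes.
In Python, from workcell import r gives the robot as it stands.
- The arm moves only by the tool arm_command, never from a script. Its argument "increments" is a list of rows, each a list of 6 numbers: the shift along the tool's x, y, z in units of 60 mm (1.0 is 60 mm), then the turn, a rotation vector about the tool's x, y, z in degrees. A call has 1 to 12 rows; each row is the pose to reach, as a shift and turn from the pose measured when the call began, along the tool's axes at that moment; what a row does not reach only later rows make up. A row lasts 1/8 s, in which the tool goes at most 62.5 mm and 10.7 degrees, less where a joint would pass 70% of its speed; a pose out of reach is approached as far as the arm can. A call with a gripper value outside its range is refused whole. "gripper" is the opening in per cent of the stroke, from 0 (shut) to 100 (fully open), set as the call begins (left out, the last holds). The fingers move at their own pace and stop on an object; "squeeze" is the grip in N (left out, the last holds). Time passes only in rows, so rows that repeat a pose let the fingers close. It gives the time, the measured TCP pose, the force and the opening at its end, in the units of the state.
- r.state(): the state, without advancing time (a new reading comes with each control period).
- r.capture(name): name is "side" or "top"; returns a dict with "frame" (480x640x3 uint8, red, green, blue), "intrinsics" (3x3 intrinsics, pixels), "pose" (4x4, takes a point from camera to world coordinates). Camera axes: x right, y up, looking along -z (the intrinsics and any distortion apply to the point x, -y, -z); pixel columns grow to the right and rows downward; lengths in m; the calibration is good to about 2 mm. A picture is of the moment at which its call begins. There is no depth.
- r.close_job(): hands the job in, once; it reports no verdict.
Trained networks look in the newest picture that a camera, given by its name, has taken for a name from the list of things; names that differ only in an ending like _2 or _b are one class to them, and where a whole thing is asked for, a point or a joint stands for the part that bears it (a point fixed in the world has none). Each returns a list of dicts, best first, with "conf" (0 to 1); they miss things now and then, are a little off and sometimes report something else, mostly with a low value. They report only what shows in the picture. A call takes as long as a camera call.
- r.outline_of(camera, target): "pixels" (480x640 bool, what is visible of it) and "box" ([left, top, right, bottom] in pixels, round what is visible of it).
The state is a dict: "t": time; "q": joint angles; "qvel": joint speeds; "tau": joint torques, N m; "ee_pos": TCP position; "orientation": TCP orientation; "wrist_force": force on the tool from outside, world axes, zero at the start; "torque": the same for the moment, N m; "finger_gap": opening from 0.0 (shut) to 1.0 (fully open).
Only numpy, scipy, OpenCV 4.12 (cv2) and the standard library are available. Lean on these libraries where they do the work, as an engineer would, in place of code of your own. Each camera call takes 0.05 s, during which the arm holds its last target.

## Working session

There is one attempt and no reset: what is moved stays moved. The work goes in short steps, Python scripts to look and compute and a tool call to move; the robot and the scene stay as the last step left them, time stands still between calls to the robot, and variables do not carry over. Pictures are saved under pics/ and viewed, and the job is handed in when it is done.

Besides the shell and the picture viewer there is one more tool, called by a JSON object that holds its "api" and its "payload". arm_command: Moves the arm, as the interface text tells. Its arguments: {"type":"object","properties":{"increments":{"type":"array"},"gripper":{"type":"number"},"squeeze":{"type":"number"}},"required":["increments"]}

```bash
ls; mkdir -p pics; python3 - <<'E'
from workcell import r
import cv2
s=r.state();print(s['t'],s['ee_pos'],s['orientation'],s['wrist_force'])
for n in ['side','top']:
    c=r.capture(n);cv2.imwrite(f'pics/{n}0.png',c['frame'][:,:,::-1]);print(n,c['intrinsics'],c['pose'],c.keys())
    for t in ['slot_mouth','post_top','tray_hub','bar_tab','lock_guide','collector','bottle','beaker','carton']:
        for o in r.outline_of(n,t)[:2]:
            ys,xs=o['pixels'].nonzero();print(n,t,round(o['conf'],2),o['box'],xs.mean().round(1),ys.mean().round(1))
E
```

```text
pics
0.0 [0.16563918 0.6279677  0.25229608] [[-3.53970505e-04 -9.66946135e-01  2.54980484e-01]
 [-1.85464141e-03  2.54980697e-01  9.66944365e-01]
 [-9.99998218e-01 -1.30627579e-04 -1.88359399e-03]] [-0.49159866 -0.20333312  0.3004799 ]
side [[452.39124338   0.         317.62148062]
 [  0.         452.39124338 242.29330799]
 [  0.           0.           1.        ]] [[ 0.87097906  0.25772968 -0.41829521  0.04674419]
 [-0.49108395  0.48306078 -0.72490609 -0.73086831]
 [ 0.01523219  0.83679609  0.54730274  0.64102511]
 [ 0.          0.          0.          1.        ]] dict_keys(['frame', 'intrinsics', 'pose'])
side slot_mouth 0.82 [259.5, 195.1, 337.7, 251.5] 296.0 226.1
side post_top 0.71 [264.3, 193.5, 332.5, 242.9] 296.1 221.2
side tray_hub 0.59 [265.3, 195.8, 330.7, 243.2] 296.2 221.3
side bar_tab 0.47 [299.8, 250.4, 314.7, 268.5] 307.0 258.7
side lock_guide 0.8 [254.4, 198.5, 335.7, 289.0] 298.0 240.5
side collector 0.64 [254.8, 195.3, 337.6, 290.1] 298.0 240.5
side collector 0.52 [266.7, 194.8, 329.7, 238.9] 296.0 221.2
side bottle 0.81 [337.1, 307.7, 364.1, 369.4] 352.7 337.6
si
[... 377 characters left out ...]
22 -0.00556125 -0.00664093]
 [-0.00848952  0.19301166  0.98115974  1.43238908]
 [ 0.          0.          0.          1.        ]] dict_keys(['frame', 'intrinsics', 'pose'])
top slot_mouth 0.63 [226.3, 206.2, 305.0, 286.8] 264.5 244.8
top post_top 0.67 [229.7, 208.7, 299.0, 276.2] 263.4 242.2
top tray_hub 0.83 [228.7, 210.0, 296.4, 276.5] 263.7 242.1
top lock_guide 0.7 [225.2, 205.4, 339.4, 291.1] 274.6 249.0
top collector 0.79 [224.1, 203.4, 338.4, 289.9] 273.9 248.7
top bottle 0.94 [413.5, 266.2, 440.9, 290.4] 425.3 277.6
top beaker 0.74 [161.3, 238.0, 183.1, 256.0] 171.8 245.4
top beaker 0.47 [229.5, 211.4, 296.9, 275.4] 263.8 242.4
top carton 0.89 [441.2, 221.5, 491.6, 258.2] 465.5 238.7
```

```bash
python3 - <<'E'
import cv2
a=cv2.imread('pics/top0.png');cv2.imwrite('pics/top0z.png',cv2.resize(a[180:320,150:350],None,fx=4,fy=4,interpolation=cv2.INTER_CUBIC))
a=cv2.imread('pics/side0.png');cv2.imwrite('pics/side0z.png',cv2.resize(a[170:300,225:385],None,fx=4.5,fy=4.5,interpolation=cv2.INTER_CUBIC))
E
```

```text
(no output)
```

View pics/top0.png

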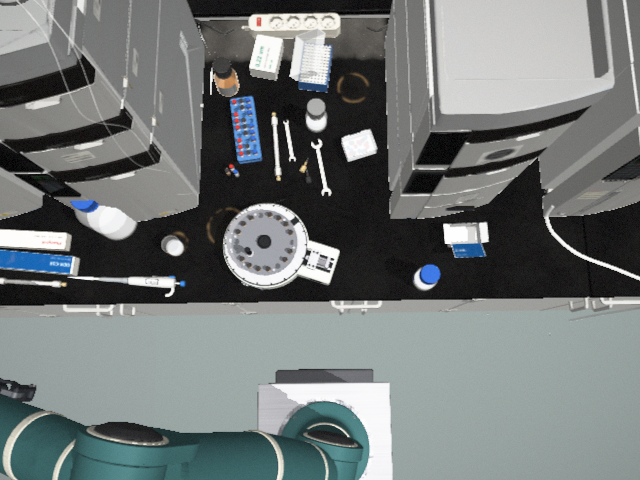

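View pics/side0.png

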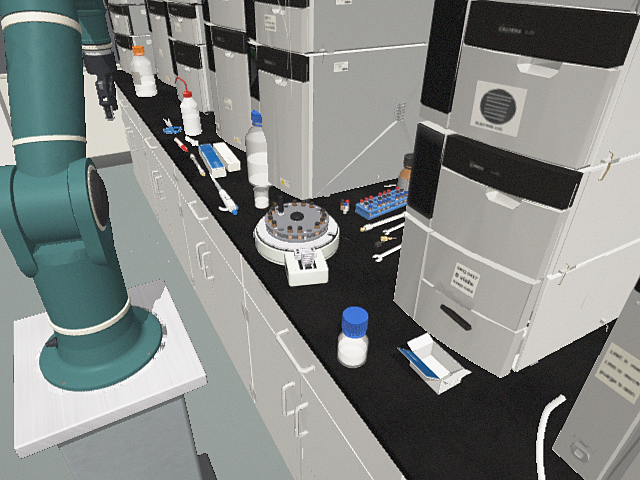

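```bash
sleep 1
```

```text
(no output)
```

View pics/top0z.png

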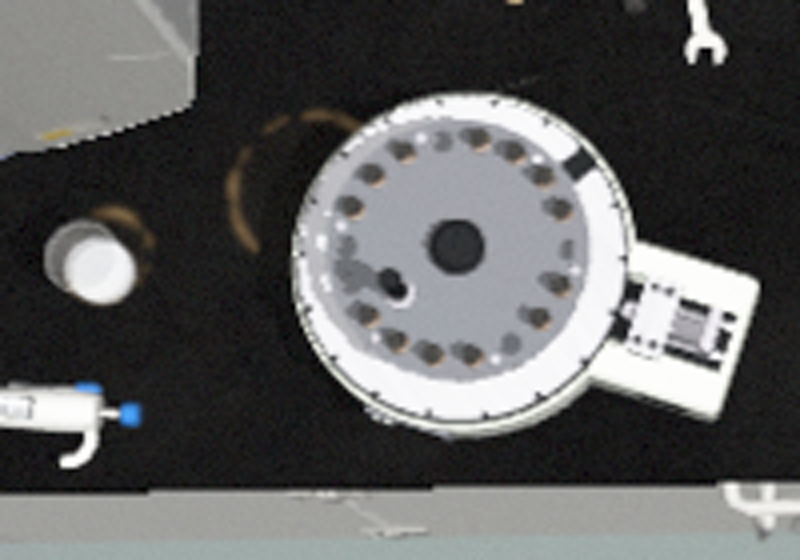

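View pics/side0z.png

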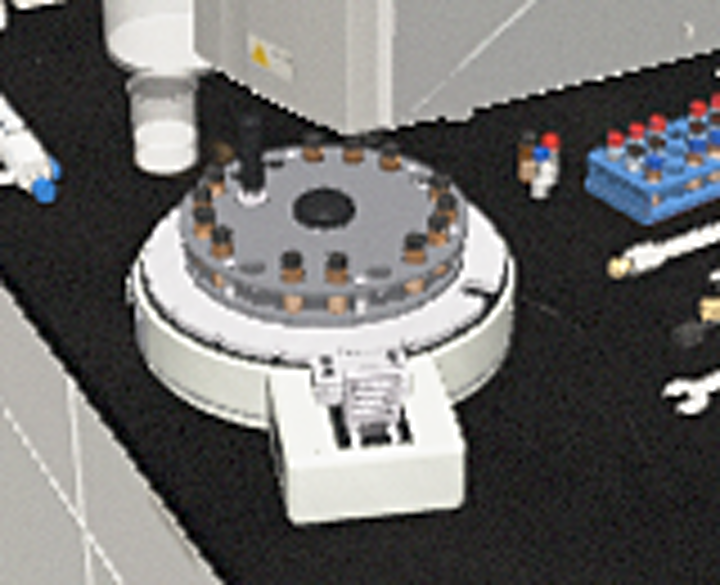

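```bash
cat > h.py <<'E'
import numpy as np, json
def ray(c,u,v):
    K=c['intrinsics'];P=np.array(c['pose'])
    d=np.array([(u-K[0,2])/K[0,0],-(v-K[1,2])/K[1,1],-1.]);return P[:3,3],P[:3,:3]@d
def onz(c,u,v,z):
    o,d=ray(c,u,v);return (o+d*(z-o[2])/d[2])
def proj(c,p):
    K=c['intrinsics'];P=np.array(c['pose']);q=P[:3,:3].T@(np.array(p)-P[:3,3])
    return np.array([K[0,2]-K[0,0]*q[0]/q[2],K[1,2]+K[1,1]*q[1]/q[2]])
E
python3 - <<'E'
from workcell import r
from h import *
t=r.capture('top');s=r.capture('side')
Z=lambda u,v:(150+u/4-.4,180+v/4-.4)
Y=lambda u,v:(225+u/4.5-.4,170+v/4.5-.4)
for n,z,a,b in [('hub',.09,(456,246),(325,207)),('slot',.054,(578,165),(480,288)),('post',.13,(386,277),(250,121)),('tongue1',.046,(760,280),(292,522)),('tongue2',.046,(718,416),(463,508)),('tab',.084,(712,327),(372,385))]:
    print(n,onz(t,*Z(*a),z).round(4),onz(s,*Y(*b),z).round(4))
for n in ('bottle','beaker','carton'):
    o=r.outline_of('top',n)[0]['pixels'].nonzero();print(n,onz(t,o[1].mean(),o[0].mean(),.05))
E
```

```text
hub [0.4854 0.1376 0.09  ] [0.4815 0.1267 0.09  ]
slot [0.5426 0.0665 0.054 ] [0.5439 0.0648 0.054 ]
post [0.4596 0.1737 0.13  ] [0.4569 0.1665 0.13  ]
tongue1 [ 0.4702 -0.0445  0.046 ] [ 0.3682 -0.0593  0.046 ]
tongue2 [ 0.3866 -0.0173  0.046 ] [ 0.4436 -0.088   0.046 ]
tab [ 0.4351 -0.0143  0.084 ] [ 0.4279 -0.0267  0.084 ]
bottle [0.48424584 0.13998394 0.05      ]
beaker [0.48597297 0.36674372 0.05      ]
carton [ 0.49197616 -0.35419524  0.05      ]
```

```bash
cat >> h.py <<'E'
import cv2
def overlay(c,par,fn,win,f):
    x,y,yaw,th=par
    img=c['frame'][:,:,::-1].copy();u0,v0,u1,v1=win
    img=cv2.resize(img[v0:v1,u0:u1],None,fx=f,fy=f,interpolation=cv2.INTER_CUBIC)
    def W(p,a=yaw): 
        ca,sa=np.cos(a),np.sin(a);return [x+ca*p[0]-sa*p[1],y+sa*p[0]+ca*p[1],p[2]]
    def poly(pts,col,a=yaw,cl=True):
        q=np.array([(proj(c,W(p,a))-[u0,v0]+.5)*f for p in pts]);cv2.polylines(img,[q.round().astype(int)],cl,col,1)
    def circ(R,z,col,o=(0,0),a=yaw):
        poly([(o[0]+R*np.cos(t),o[1]+R*np.sin(t),z) for t in np.linspace(0,2*np.pi,60)],col,a)
    circ(.1,.054,(0,0,255));circ(.106,.046,(0,255,0));circ(.017,.09,(255,0,255));circ(.08,.079,(255,255,0))
    poly([(-.045,-.1,.046),(-.045,-.178,.046),(.045,-.178,.046),(.045,-.1,.046)],(0,255,0),cl=False)
    poly([(-.014,-.166,.084),(.014,-.166,.084),(.014,-.159,.084),(-.014,-.159,.084)],(0,0,255))
    poly([(-.024,-.135,.062),(.024,-.135,.062),(.024,-.113,.062),(-.024,-.113,.062)],(255,0,0))
    a=yaw+th
    poly([(-.0085,-.1,.054),(-.0085,-.082,.054),(.0085,-.082,.054),(.0085,-.1,.054)],(0,200,255),a)
    circ(.0065,.13,(0,0,255),(0,.044),a);circ(.0065,.093,(0,255,255),(0,.044),a)
    cv2.imwrite(fn,img)
E
python3 - <<'E'
from workcell import r
from h import *
p=(.4854,.1376,-.326,1.0)
overlay(r.capture('top'),p,'pics/o1t.png',(200,180,350,310),5)
overlay(r.capture('side'),p,'pics/o1s.png',(240,180,350,300),5)
E
sleep 0
```

```text
(no output)
```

View pics/o1t.png

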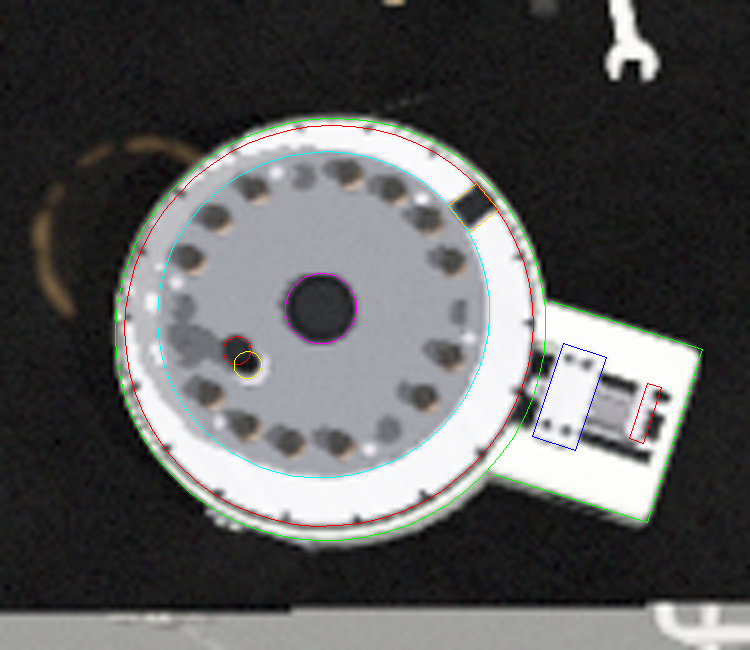

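View pics/o1s.png

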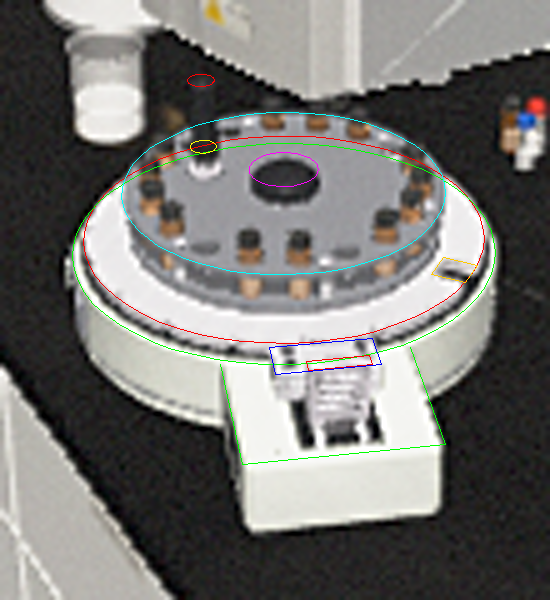

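```bash
cat >> h.py <<'E'
from scipy.spatial.transform import Rotation as Ro
def plan(s,pos,ang):
    "target TCP pos with tool x down and tool -y pointing at world angle ang (deg)"
    R=np.array(s['orientation']);a=np.radians(ang)
    y=-np.array([np.cos(a),np.sin(a),0]);x=np.array([0,0,-1.]);T=np.c_[x,y,np.cross(x,y)]
    d=R.T@(np.array(pos)-s['ee_pos'])/.06;rv=Ro.from_matrix(R.T@T).as_rotvec(degrees=True)
    print('inc',d.round(3),rv.round(2))
E
python3 - <<'E'
from workcell import r
from h import *
s=r.state();plan(s,(.4206,.1682,.2),9.95);plan(s,(.40,.1682,.235),9.95)
E
```

```text
inc [ 0.888 -6.063 -6.335] [-24.73  -0.     0.  ]
inc [ 0.305 -5.732 -6.422] [-24.73  -0.     0.  ]
```

{"api": "arm_command", "payload": {"increments": [[0, -0.25, -0.26, -1, 0, 0], [0.05, -0.8, -0.83, -3, 0, 0], [0.1, -1.4, -1.45, -5, 0, 0], [0.2, -2, -2.1, -7.5, 0, 0], [0.3, -2.6, -2.7, -10, 0, 0], [0.4, -3.2, -3.35, -13, 0, 0], [0.5, -3.8, -4.0, -15.5, 0, 0], [0.6, -4.4, -4.6, -18, 0, 0], [0.7, -5.0, -5.2, -20.5, 0, 0], [0.8, -5.5, -5.8, -23, 0, 0], [0.88, -5.9, -6.2, -24.5, 0, 0], [0.89, -6.06, -6.335, -24.7, 0, 0]], "gripper": 0}}

```text
t: 2.85
ee_pos: [0.4211, 0.1665, 0.1999]
orientation: [[0.0, -0.986, -0.169], [-0.0, -0.169, 0.986], [-1.0, -0.0, -0.0]]
wrist_force: [-0.1, 0.5, -0.2]
finger_gap: 0.0
```

```bash
python3 - <<'E'
from workcell import r
from h import *
s=r.state();print(s['t'],s['ee_pos'],s['wrist_force'],s['finger_gap'],np.array(s['q']).round(2));plan(s,(.4206,.1682,.135),9.95)
t=r.capture('top');c=r.capture('side')
p=(.4854,.1376,-.326,1.0)
R=np.array(s['orientation'])
for n,cc,w,f in [('t',t,(180,170,330,300),5),('s',c,(220,100,350,260),4)]:
    fn=f'pics/o2{n}.png';overlay(cc,p,fn,w,f);im=cv2.imread(fn)
    for d in (0,.022):
        for zz in (-.0145,.0145):
            q=[tuple(((proj(cc,np.array(s['ee_pos'])+R@[d,yy,zz])-[w[0],w[1]]+.5)*f).round().astype(int).tolist()) for yy in (-.011,.011)]
            cv2.line(im,q[0],q[1],(0,255,255),1)
    cv2.imwrite(fn,im)
E
```

```text
2.85 [0.42111155 0.16650266 0.19988856] [-0.10064763  0.47930086 -0.22554075] 0.0004665767009250985 [-0.6   0.2   0.16  2.13 -0.04  0.81  1.34]
inc [1.081 0.004 0.03 ] [-0.22 -0.02  0.  ]
```

View pics/o2s.png

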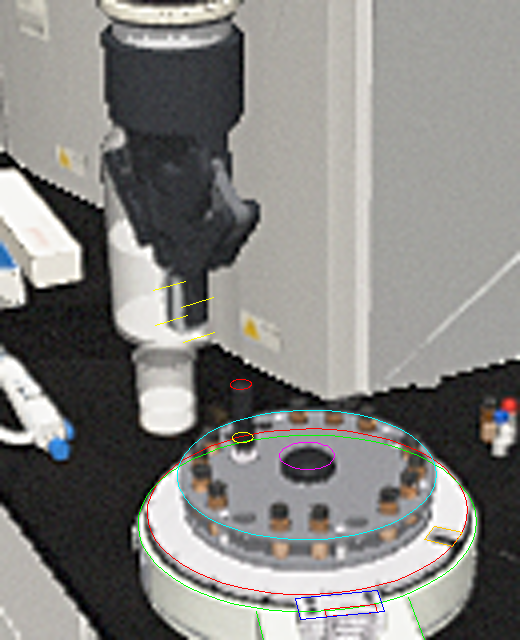

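View pics/o2t.png

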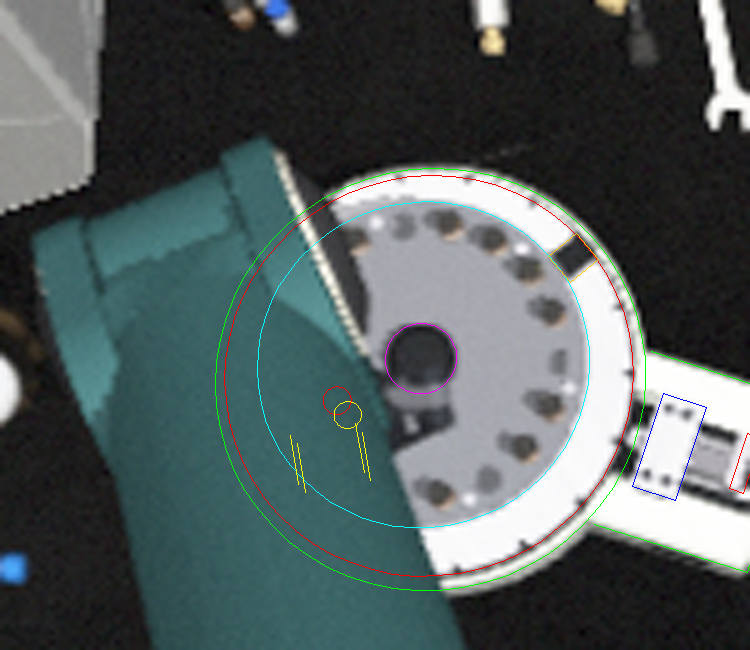

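{"api": "arm_command", "payload": {"increments": [[0.2, 0, -0.02, 0, 0, 0], [0.5, 0, -0.04, 0, 0, 0], [0.8, 0, -0.04, 0, 0, 0], [1.0, 0, -0.04, 0, 0, 0], [1.08, 0, -0.04, 0, 0, 0], [1.08, 0, -0.04, 0, 0, 0]]}}

```text
t: 3.7
ee_pos: [0.4213, 0.1658, 0.1351]
orientation: [[0.0, -0.985, -0.171], [0.0, -0.171, 0.985], [-1.0, -0.0, 0.0]]
wrist_force: [0.1, 0.7, 0.4]
finger_gap: 0.001
```

```bash
python3 - <<'E'
from workcell import r
from h import *
s=r.state();print(s['t'],s['ee_pos'],s['wrist_force'])
c=r.capture('side');p=(.4854,.1376,-.326,1.0)
R=np.array(s['orientation'])
for n,cc,w,f in [('s',c,(240,150,340,250),6)]:
    fn=f'pics/o3{n}.png';overlay(cc,p,fn,w,f);im=cv2.imread(fn)
    for d in (0,.022):
        for zz in (-.0145,.0145):
            q=[tuple(((proj(cc,np.array(s['ee_pos'])+R@[d,yy,zz])-[w[0],w[1]]+.5)*f).round().astype(int).tolist()) for yy in (-.011,.011)]
            cv2.line(im,q[0],q[1],(0,255,255),1)
    cv2.imwrite(fn,im)
E
```

```text
3.7 [0.42127404 0.16577043 0.13509464] [0.06836732 0.72473495 0.35295759]
```

View pics/o3s.png

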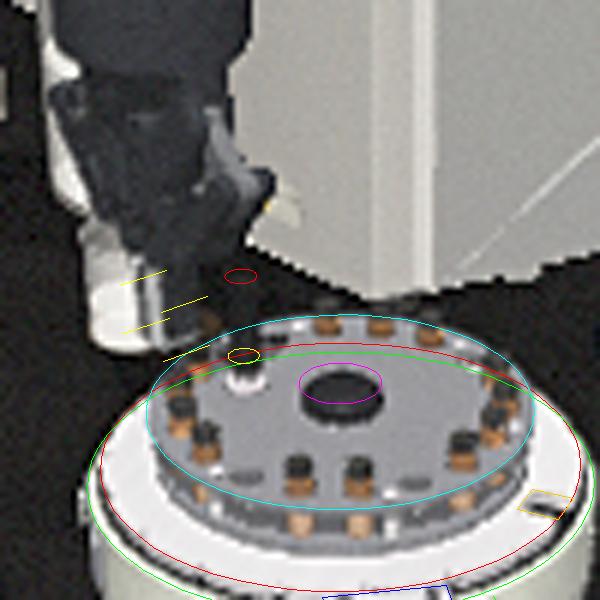

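{"api": "arm_command", "payload": {"increments": [[0, -0.06, 0, 0, 0, 0], [0, -0.12, 0, 0, 0, 0], [0, -0.18, 0, 0, 0, 0], [0, -0.24, 0, 0, 0, 0], [0, -0.3, 0, 0, 0, 0], [0, -0.36, 0, 0, 0, 0], [0, -0.42, 0, 0, 0, 0], [0, -0.48, 0, 0, 0, 0], [0, -0.54, 0, 0, 0, 0], [0, -0.6, 0, 0, 0, 0], [0, -0.6, 0, 0, 0, 0]]}}

```text
t: 5.12
ee_pos: [0.4581, 0.1717, 0.1356]
orientation: [[0.003, -0.985, -0.17], [0.0, -0.17, 0.985], [-1.0, -0.003, -0.0]]
wrist_force: [-0.6, 0.2, -0.6]
finger_gap: -0.001
```

```bash
cat >> h.py <<'E'
def look(tag,par,w=(200,180,350,310),ws=(240,180,350,300)):
    from workcell import r
    s=r.state();print(s['t'],s['ee_pos'],s['wrist_force'])
    overlay(r.capture('top'),par,f'pics/{tag}t.png',w,5);overlay(r.capture('side'),par,f'pics/{tag}s.png',ws,5)
    a=cv2.imread(f'pics/{tag}t.png');b=cv2.imread(f'pics/{tag}s.png');h=600
    f=lambda m:cv2.resize(m,None,fx=440/m.shape[0],fy=440/m.shape[0])
    m=np.hstack([f(a),f(b)]);k=min(1,800/m.shape[1]);cv2.imwrite(f'pics/{tag}.png',cv2.resize(m,None,fx=k,fy=k))
E
python3 -c "
from h import *
look('a1',(.4854,.1376,-.326,.6))"
```

```text
5.125 [0.4580987  0.17169025 0.13564196] [-0.55830139  0.23450227 -0.56229275]
```

View pics/a1.png

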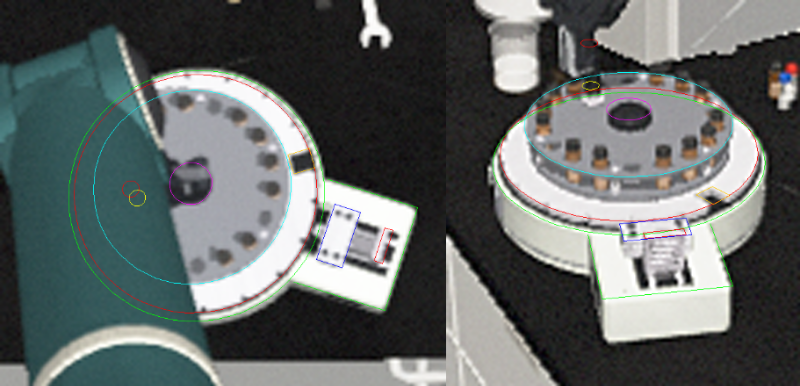

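View pics/a1t.png

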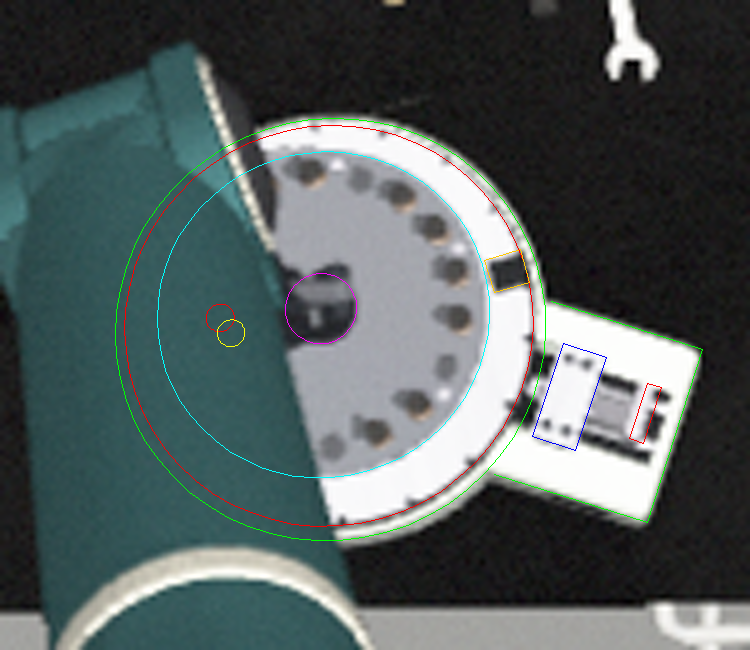

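{"api": "arm_command", "payload": {"increments": [[0, -0.05, 0, 0, 0, 0], [0, -0.1, 0, 0, 0, 0], [0, -0.15, 0, 0, 0, 0], [0, -0.2, 0, 0, 0, 0], [0, -0.25, 0, 0, 0, 0], [0, -0.3, 0, 0, 0, 0], [0, -0.34, 0, 0, 0, 0], [0, -0.37, 0, 0, 0, 0], [0, -0.37, 0, 0, 0, 0]]}}

```text
t: 6.35
ee_pos: [0.4802, 0.1751, 0.1358]
orientation: [[0.003, -0.986, -0.169], [0.0, -0.169, 0.986], [-1.0, -0.003, -0.0]]
wrist_force: [-1.7, -0.5, -1.2]
finger_gap: 0.002
```

```bash
python3 -c "
from h import *
look('a2',(.4854,.1376,-.326,.0))"
```

```text
6.35 [0.4802097  0.17510756 0.13575152] [-1.73080945 -0.51994093 -1.23219943]
```

View pics/a2t.png

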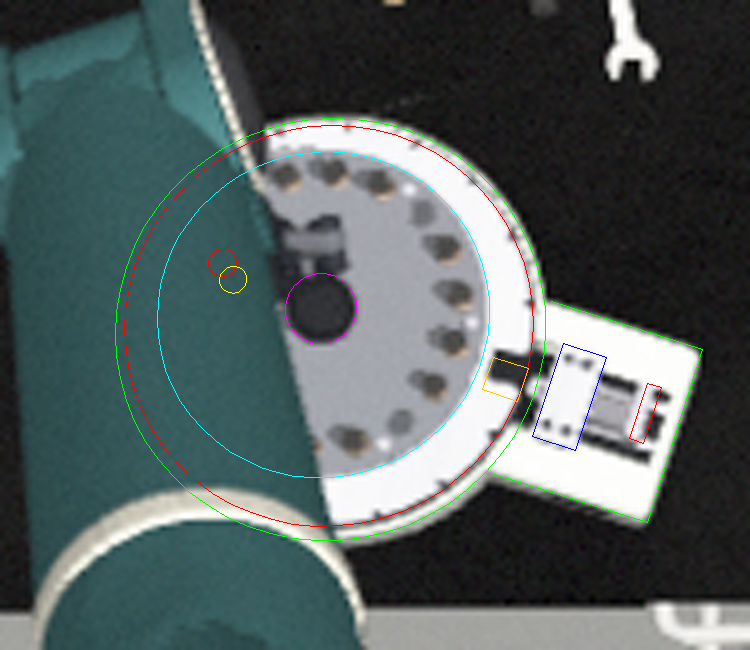

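View pics/a2s.png

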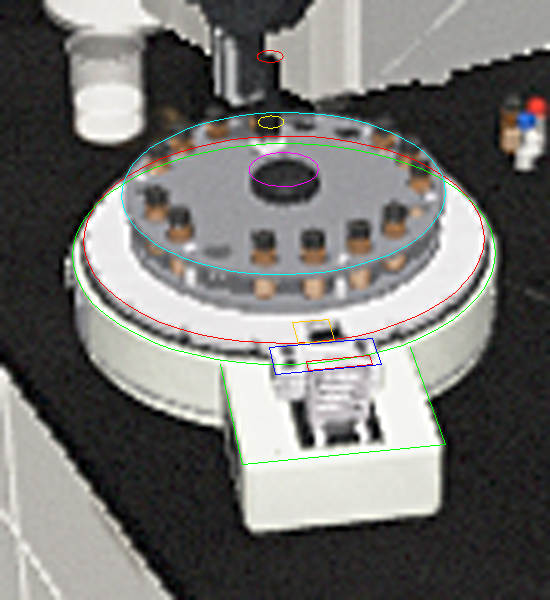

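```bash
cat >> h.py <<'E'
def slot(par,c):
    x,y,yaw,_=par;g=cv2.cvtColor(c['frame'],cv2.COLOR_RGB2GRAY).astype(np.float32)
    for R in (.086,.09,.094):
        th=np.linspace(-.35,.35,281);P=np.array([proj(c,[x+R*np.cos(yaw+t-np.pi/2),y+R*np.sin(yaw+t-np.pi/2),.054]) for t in th],np.float32)
        v=cv2.remap(g,P[:,0][None],P[:,1][None],cv2.INTER_LINEAR)[0]
        w=np.clip(np.percentile(v,80)-v-40,0,None);print(R,'th',(w*th).sum()/w.sum(), 'width mm',(w>w.max()/2).sum()*.0025*R*1e3)
E
python3 -c "
from h import *
from workcell import r
c=r.capture('top');slot((.4854,.1376,-.326,0),c)
# bar line: edges of tongue & symmetric dark pads across axis
g=cv2.cvtColor(c['frame'],cv2.COLOR_RGB2GRAY).astype(np.float32)
x,y,yaw=.4854,.1376,-.326
for d,z in((.150,.05),(.155,.05),(.115,.05),(.172,.046),(.11,.05)):
    t=np.linspace(-.06,.06,41);P=np.array([proj(c,[x+np.cos(yaw)*a+np.sin(yaw)*d,y+np.sin(yaw)*a-np.cos(yaw)*d,z]) for a in t],np.float32)
    print(d,cv2.remap(g,P[:,0][None],P[:,1][None],1)[0].astype(int).tolist())
"
```

```text
0.086 th 0.06226296421566353 width mm 14.834999999999999
0.09 th 0.06222569945490631 width mm 14.85
0.094 th 0.06257053672410536 width mm 14.57
0.15 [17, 25, 19, 39, 58, 174, 245, 252, 253, 253, 253, 253, 253, 245, 137, 51, 119, 169, 138, 165, 171, 173, 166, 179, 124, 48, 118, 250, 253, 253, 253, 253, 252, 251, 216, 83, 23, 18, 20, 26, 24]
0.155 [25, 21, 19, 31, 47, 177, 246, 252, 253, 253, 253, 253, 253, 239, 135, 60, 104, 155, 198, 216, 208, 213, 215, 208, 206, 188, 211, 248, 252, 253, 253, 253, 253, 251, 204, 74, 21, 24, 20, 24, 25]
0.115 [24, 20, 20, 35, 117, 184, 244, 252, 253, 253, 253, 251, 224, 221, 217, 171, 226, 241, 246, 245, 244, 246, 243, 246, 246, 239, 212, 200, 241, 251, 253, 253, 253, 251, 208, 86, 21, 22, 22, 22, 20]
0.172 [23, 27, 22, 36, 103, 184, 243, 252, 252, 253, 252, 253, 252, 250, 238, 232, 224, 249, 234, 207, 229, 206, 216, 243, 249, 237, 222, 249, 251, 252, 252, 251, 251, 251, 212, 87, 30, 25, 24, 23, 23]
0.11 [24, 16, 28, 45, 111, 192, 244, 252, 253, 253, 253, 253, 253, 218, 138, 69, 99, 95, 110, 186, 176, 195, 169, 90, 101, 84, 103, 207, 217, 248, 252, 253, 253, 252, 219, 85, 25, 23, 20, 24, 21]
```

{"api": "arm_command", "payload": {"increments": [[0, -0.015, 0, 0, 0, 0], [0, -0.03, 0, 0, 0, 0], [0, -0.04, 0, 0, 0, 0], [0, -0.04, 0, 0, 0, 0]]}}

```text
t: 7.0
ee_pos: [0.4825, 0.1759, 0.1358]
orientation: [[0.003, -0.985, -0.17], [0.001, -0.17, 0.985], [-1.0, -0.003, 0.0]]
wrist_force: [-2.4, -2.1, -0.4]
finger_gap: 0.001
```

```bash
python3 -c "
from h import *
from workcell import r
s=r.state();print(s['t'],s['ee_pos']);c=r.capture('top');slot((.4854,.1376,-.326,0),c)"
```

```text
7.0 [0.48253644 0.17587808 0.13583894]
0.086 th 0.005257936767125051 width mm 14.62
0.09 th 0.004506440187037208 width mm 15.075
0.094 th 0.004849836322291614 width mm 14.335
```

{"api": "arm_command", "payload": {"increments": [[0, 0.1, 0, 0, 0, 0], [0, 0.3, 0, 0, 0, 0], [-0.2, 0.4, 0, 0, 0, 0], [-0.6, 0.5, 0, 0, 0, 0], [-1.0, 0.5, 0, 0, 0, 0], [-1.2, 0.5, 0, 0, 0, 0], [-1.2, 0.5, 0, 0, 0, 0]]}}

```text
t: 7.92
ee_pos: [0.4531, 0.1711, 0.2088]
orientation: [[0.005, -0.985, -0.17], [0.002, -0.17, 0.985], [-1.0, -0.006, 0.001]]
wrist_force: [-0.0, 0.9, -0.4]
finger_gap: -0.002
```

```bash
python3 -c "
from h import *
from workcell import r
s=r.state();print(s['t'],s['ee_pos'],np.array(s['q']).round(2));plan(s,(.4224,-.049,.2),-108.7)"
```

```text
7.925 [0.45311226 0.17109458 0.20877299] [-0.58  0.24  0.17  2.05 -0.05  0.84  1.36]
inc [ 0.136  1.129 -3.528] [118.49   0.38   0.14]
```

{"api": "arm_command", "payload": {"increments": [[0, 0.05, -0.15, 6, 0, 0], [0, 0.2, -0.5, 16, 0, 0], [0, 0.3, -0.9, 26, 0, 0], [0, 0.4, -1.2, 36, 0, 0], [0, 0.5, -1.6, 46, 0, 0], [0, 0.6, -1.9, 56, 0, 0], [0, 0.7, -2.3, 66, 0, 0], [0.05, 0.8, -2.6, 76, 0, 0], [0.1, 0.95, -3.0, 86, 0, 0], [0.1, 1.05, -3.3, 96, 0, 0], [0.13, 1.13, -3.5, 106, 0.3, 0.1], [0.13, 1.13, -3.53, 114, 0.4, 0.1]]}}

```text
t: 9.43
ee_pos: [0.4215, -0.0501, 0.1995]
orientation: [[-0.002, 0.252, 0.968], [-0.002, 0.968, -0.252], [-1.0, -0.002, -0.001]]
wrist_force: [0.1, 0.2, -0.2]
finger_gap: -0.001
```

```bash
python3 -c "
from h import *
from workcell import r
s=r.state();print(s['t'],s['ee_pos'],np.array(s['q']).round(2));plan(s,(.4224,-.049,.12),-108.7);plan(s,(.4224,-.049,.092),-108.7)
look('b1',(.4854,.1376,-.326,.0))"
```

```text
9.425 [ 0.42145717 -0.05007135  0.1994897 ] [-0.5   0.17  0.6   2.21 -0.13  0.8  -0.08]
inc [1.325 0.024 0.012] [ 4.1  -0.07  0.11]
inc [1.791 0.025 0.013] [ 4.1  -0.07  0.11]
9.425 [ 0.42145717 -0.05007135  0.1994897 ] [ 0.14456299  0.18183105 -0.20031564]
```

View pics/b1.png

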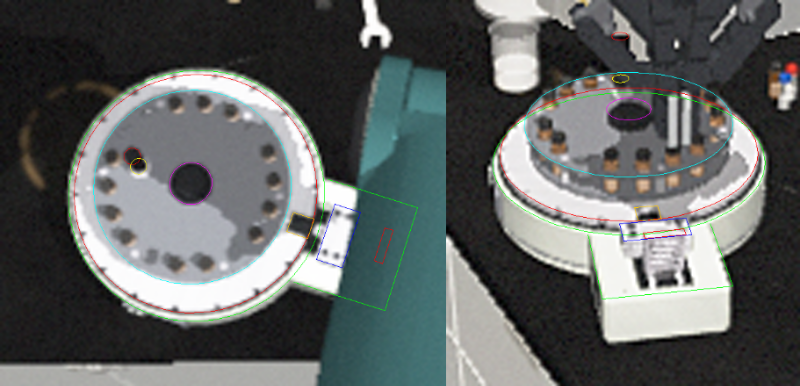

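{"api": "arm_command", "payload": {"increments": [[0.2, 0.01, 0, 2, 0, 0], [0.5, 0.02, 0, 4, 0, 0], [0.8, 0.02, 0, 4, 0, 0], [1.1, 0.02, 0, 4, 0, 0], [1.25, 0.02, 0, 4, 0, 0], [1.32, 0.02, 0, 4, 0, 0], [1.32, 0.02, 0, 4, 0, 0]]}}

```text
t: 10.4
ee_pos: [0.422, -0.0484, 0.1204]
orientation: [[-0.001, 0.313, 0.95], [-0.002, 0.95, -0.313], [-1.0, -0.002, -0.001]]
wrist_force: [-0.9, -0.1, 0.7]
finger_gap: 0.002
```

```bash
cat >> h.py <<'E'
def tipview(fn,par,w,f):
    from workcell import r
    s=r.state();print(s['t'],s['ee_pos'],s['wrist_force']);cc=r.capture('side');R=np.array(s['orientation'])
    overlay(cc,par,fn,w,f);im=cv2.imread(fn)
    q=[tuple(((proj(cc,np.array(s['ee_pos'])+R@[.022,a,b])-[w[0],w[1]]+.5)*f).round().astype(int).tolist()) for a,b in((-.011,-.0145),(.011,-.0145),(.011,.0145),(-.011,.0145))]
    cv2.polylines(im,[np.array(q)],True,(0,255,255),1)
    cv2.imwrite(fn,im)
E
python3 -c "
from h import *
tipview('pics/b2.png',(.4854,.1376,-.326,.0),(260,200,360,300),6)"
```

```text
10.4 [ 0.42201606 -0.04841171  0.12035465] [-0.94475377 -0.09151934  0.72103605]
```

View pics/b2.png

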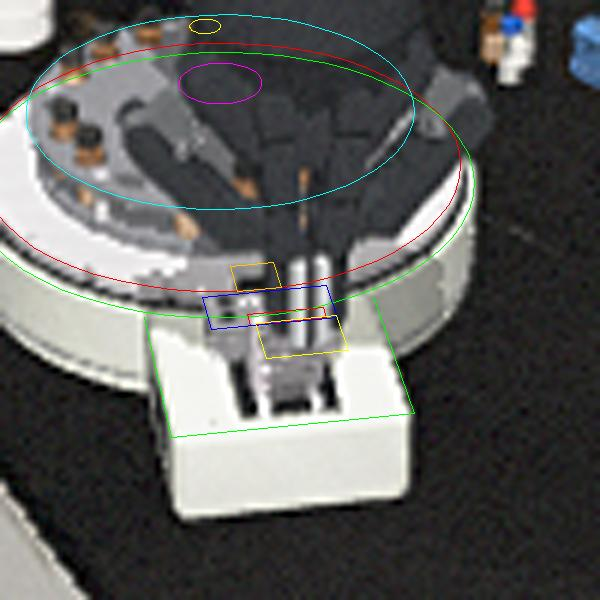

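```bash
python3 -c "
from h import *
tipview('pics/b2.png',(.4854,.1376,-.326,.0),(260,200,360,300),6)
from workcell import r
f=r.capture('side')['frame'][:,:,::-1];cv2.imwrite('pics/b3.png',cv2.resize(f[235:295,280:350],None,fx=10,fy=10,interpolation=cv2.INTER_CUBIC))
f=cv2.imread('pics/side0.png');cv2.imwrite('pics/b4.png',cv2.resize(f[235:295,280:350],None,fx=10,fy=10,interpolation=cv2.INTER_CUBIC))
"
```

```text
10.45 [ 0.42220042 -0.04842475  0.1206121 ] [-0.69364884 -0.88996234 -0.53256045]
```

View pics/b3.png

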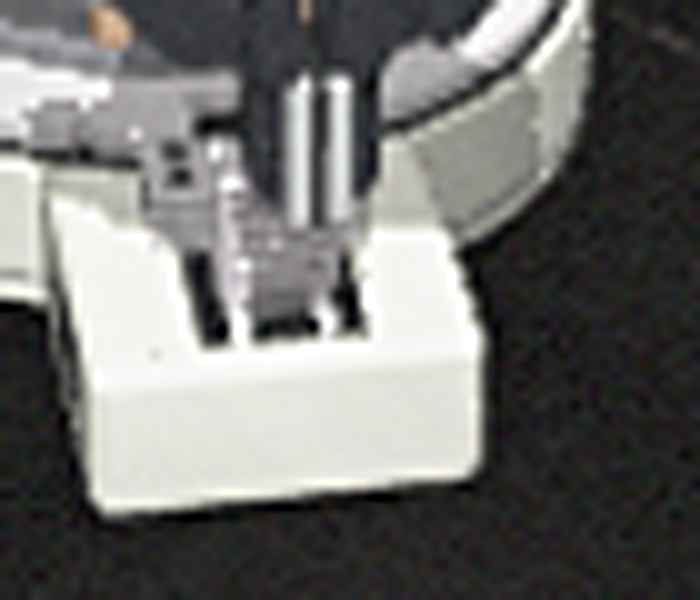

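View pics/b4.png

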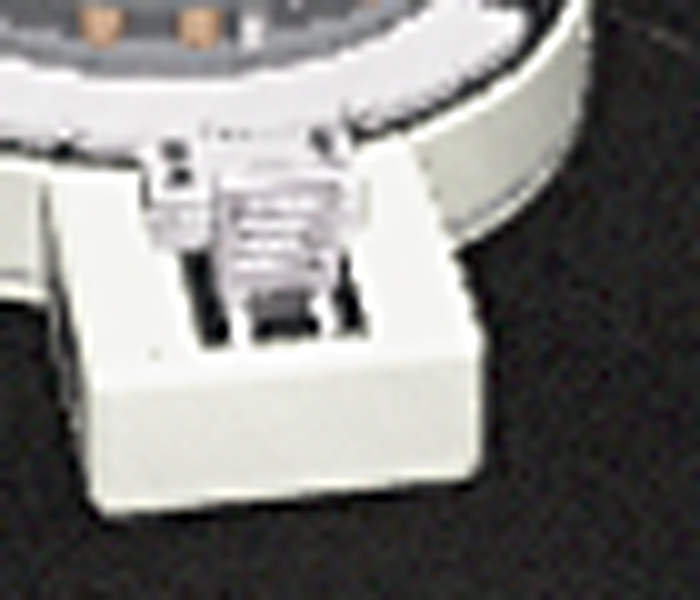

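{"api": "arm_command", "payload": {"increments": [[0.1, -0.05, -0.03, 0, 0, 0], [0.25, -0.08, -0.05, 0, 0, 0], [0.4, -0.08, -0.05, 0, 0, 0], [0.47, -0.08, -0.05, 0, 0, 0], [0.47, -0.08, -0.05, 0, 0, 0]]}}

```text
t: 11.18
ee_pos: [0.4178, -0.0521, 0.0922]
orientation: [[-0.001, 0.314, 0.95], [-0.002, 0.95, -0.314], [-1.0, -0.002, -0.001]]
wrist_force: [-0.6, 0.3, 0.4]
finger_gap: 0.0
```

```bash
python3 -c "
from h import *
tipview('pics/b5.png',(.4854,.1376,-.326,.0),(280,235,350,295),10)"
```

```text
11.175 [ 0.4177973  -0.05212516  0.09221685] [-0.61680719  0.25497602  0.37561749]
```

View pics/b5.png

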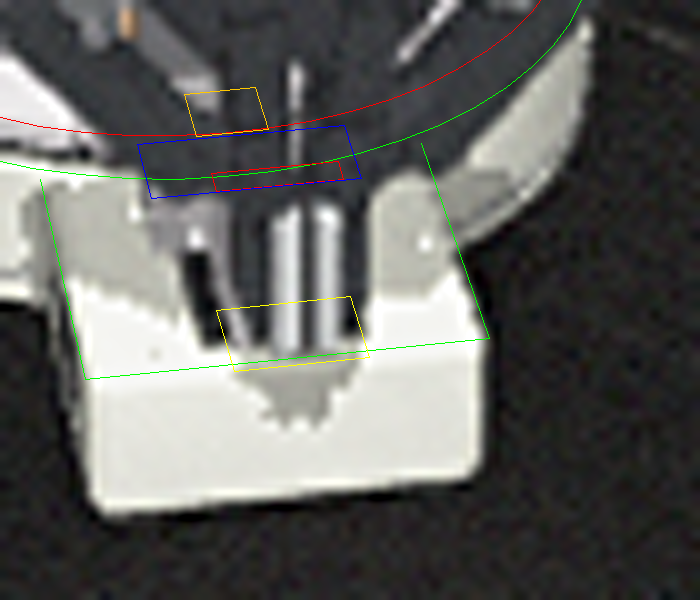

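{"api": "arm_command", "payload": {"increments": [[0, 0.07, 0, 0, 0, 0], [0, 0.14, 0, 0, 0, 0], [0, 0.21, 0, 0, 0, 0], [0, 0.28, 0, 0, 0, 0], [0, 0.34, 0, 0, 0, 0], [0, 0.39, 0, 0, 0, 0], [0, 0.44, 0, 0, 0, 0], [0, 0.49, 0, 0, 0, 0], [0, 0.54, 0, 0, 0, 0], [0, 0.59, 0, 0, 0, 0], [0, 0.63, 0, 0, 0, 0], [0, 0.63, 0, 0, 0, 0]]}}

```text
t: 12.72
ee_pos: [0.43, -0.0159, 0.0924]
orientation: [[-0.001, 0.313, 0.95], [-0.001, 0.95, -0.313], [-1.0, -0.001, -0.0]]
wrist_force: [-0.1, -0.6, 0.0]
finger_gap: -0.0
```

```bash
python3 -c "
from h import *
tipview('pics/b6.png',(.4854,.1376,-.326,.0),(270,225,340,285),10)"
```

```text
12.725 [ 0.42997091 -0.01587342  0.09241827] [-0.14400435 -0.55975726  0.01633052]
```

View pics/b6.png

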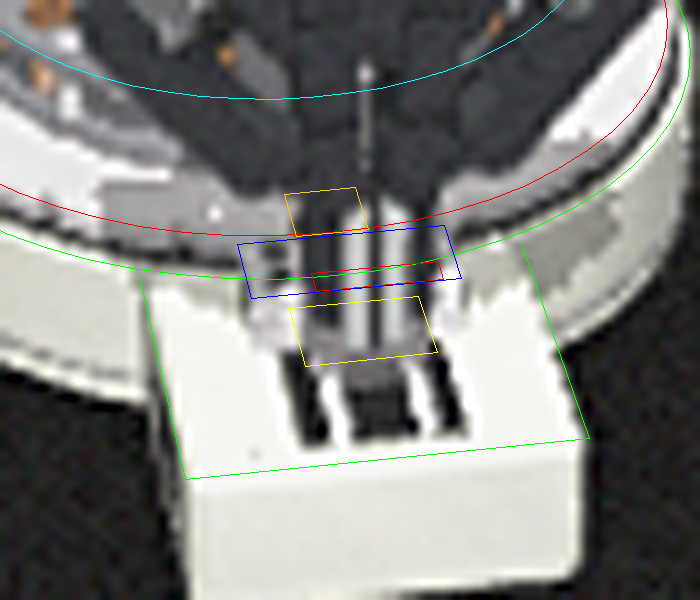

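{"api": "arm_command", "payload": {"increments": [[0, 0.03, 0, 0, 0, 0], [0, 0.06, 0, 0, 0, 0], [0, 0.09, 0, 0, 0, 0], [0, 0.12, 0, 0, 0, 0], [0, 0.12, 0, 0, 0, 0]]}}

```text
t: 13.4
ee_pos: [0.4323, -0.0087, 0.0924]
orientation: [[-0.001, 0.313, 0.95], [-0.001, 0.95, -0.313], [-1.0, -0.001, -0.0]]
wrist_force: [-0.9, -0.3, 0.2]
finger_gap: 0.001
```

{"api": "arm_command", "payload": {"increments": [[0, 0.02, 0, 0, 0, 0], [0, 0.03, 0, 0, 0, 0], [0, 0.03, 0, 0, 0, 0]]}}

```text
t: 13.78
ee_pos: [0.4329, -0.007, 0.0924]
orientation: [[-0.0, 0.313, 0.95], [-0.001, 0.95, -0.313], [-1.0, -0.001, -0.0]]
wrist_force: [0.4, -1.3, -0.5]
finger_gap: 0.0
```

```bash
python3 -c "
from h import *
tipview('pics/b7.png',(.4854,.1376,-.326,.0),(270,225,340,285),10)"
```

```text
13.775 [ 0.43288815 -0.00699494  0.09240603] [ 0.37245473 -1.34040763 -0.4968547 ]
```

View pics/b7.png

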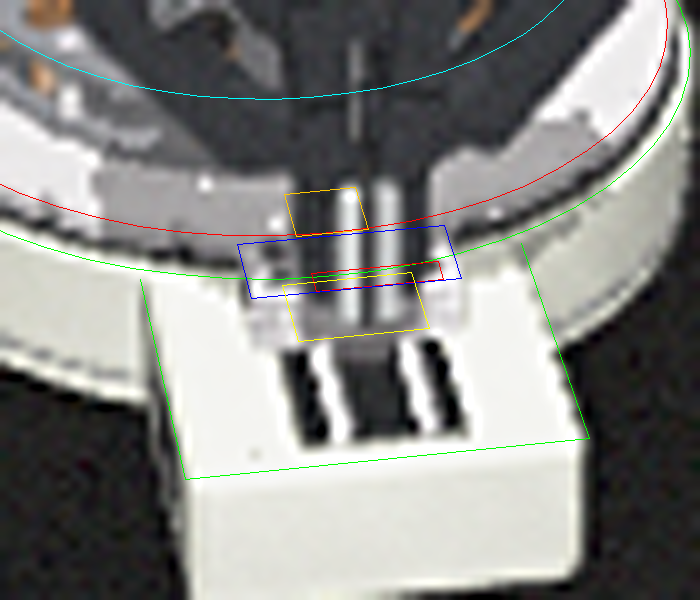

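{"api": "arm_command", "payload": {"increments": [[0, 0.015, 0, 0, 0, 0], [0, 0.02, 0, 0, 0, 0], [0, 0.02, 0, 0, 0, 0]]}}

```text
t: 14.2
ee_pos: [0.4331, -0.0063, 0.0924]
orientation: [[-0.001, 0.313, 0.95], [-0.001, 0.95, -0.313], [-1.0, -0.002, -0.0]]
wrist_force: [-0.9, -4.7, 1.5]
finger_gap: 0.001
```

{"api": "arm_command", "payload": {"increments": [[0, 0.015, 0, 0, 0, 0], [0, 0.02, 0, 0, 0, 0], [0, 0.02, 0, 0, 0, 0]]}}

```text
t: 14.58
ee_pos: [0.4331, -0.0063, 0.0924]
orientation: [[-0.001, 0.314, 0.949], [-0.002, 0.949, -0.314], [-1.0, -0.003, -0.0]]
wrist_force: [-1.3, -5.3, 3.8]
finger_gap: 0.003
```

{"api": "arm_command", "payload": {"increments": [[0, 0.02, 0, 0, 0, 0], [0, 0.035, 0, 0, 0, 0], [0, 0.035, 0, 0, 0, 0]]}}

```text
t: 14.95
ee_pos: [0.4331, -0.0062, 0.0924]
orientation: [[-0.002, 0.316, 0.949], [-0.004, 0.949, -0.316], [-1.0, -0.005, -0.001]]
wrist_force: [-2.7, -8.5, 4.7]
finger_gap: -0.004
```

Firm stop at the predicted home position. Back off, rise and check.

{"api": "arm_command", "payload": {"increments": [[0, -0.1, 0, 0, 0, 0], [0, -0.3, 0, 0, 0, 0], [0, -0.5, 0, 0, 0, 0], [-0.3, -0.6, 0, 0, 0, 0], [-0.8, -0.6, 0, 0, 0, 0], [-1.4, -0.6, 0, 0, 0, 0], [-2.0, -0.6, 0, 0, 0, 0], [-2.4, -0.6, 0, 0, 0, 0], [-2.4, -0.6, 0, 0, 0, 0]]}}

```text
t: 16.08
ee_pos: [0.423, -0.0399, 0.238]
orientation: [[0.002, 0.316, 0.949], [-0.002, 0.949, -0.316], [-1.0, -0.002, 0.003]]
wrist_force: [0.1, -0.6, -1.1]
finger_gap: -0.005
```

{"api": "arm_command", "payload": {"increments": [[0, 0, -0.3, 0, 0, 0], [0, -0.5, -0.5, 0, 0, 0], [0, -1, -0.5, 0, 0, 0], [0, -1.5, -0.5, 0, 0, 0], [0, -2, -0.5, 0, 0, 0], [0, -2.5, -0.5, 0, 0, 0], [0, -3, -0.5, 0, 0, 0], [0, -3, -0.5, 0, 0, 0]]}}

```text
t: 17.08
ee_pos: [0.3362, -0.2027, 0.2375]
orientation: [[0.0, 0.32, 0.947], [-0.003, 0.947, -0.32], [-1.0, -0.002, 0.001]]
wrist_force: [1.4, 0.9, 0.4]
finger_gap: 0.001
```

```bash
python3 -c "
from h import *
look('c1',(.4854,.1376,-.326,.0))
from workcell import r
for n in('top','side'):
  for t in('bottle','beaker','carton','collector'):
    o=r.outline_of(n,t)
    if o: print(n,t,o[0]['box'])
cv2.imwrite('pics/c1full.png',r.capture('top')['frame'][:,:,::-1])"
```

```text
17.075 [ 0.33621595 -0.20268315  0.23749266] [1.37543344 0.91740778 0.40835896]
top bottle [298.3, 253.3, 322.9, 267.3]
top beaker [163.8, 238.4, 181.0, 256.5]
top carton [441.4, 222.9, 490.4, 260.0]
top collector [224.7, 202.3, 337.4, 290.5]
side bottle [338.7, 309.1, 365.1, 365.7]
side beaker [253.7, 183.2, 267.5, 208.1]
side carton [397.7, 334.0, 469.2, 393.9]
side collector [252.7, 210.2, 340.2, 289.3]
```

View pics/c1t.png

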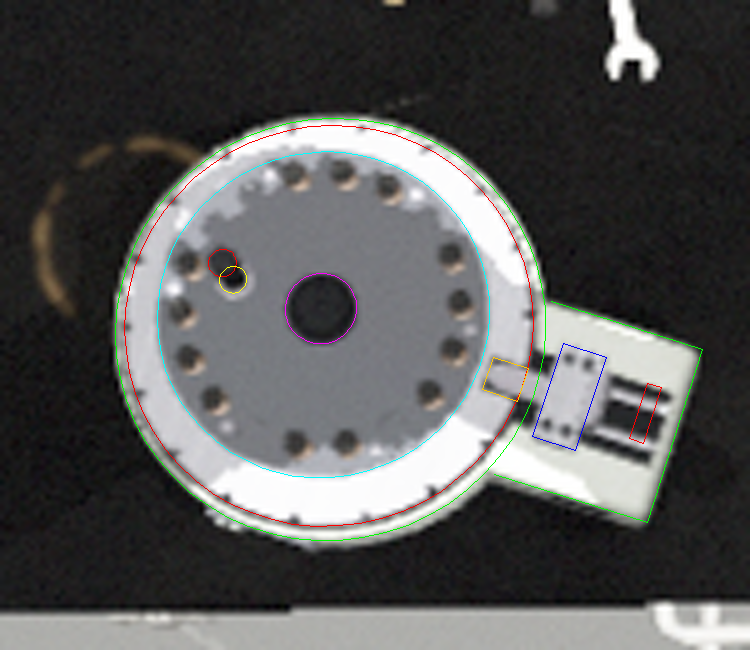

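View pics/c1s.png

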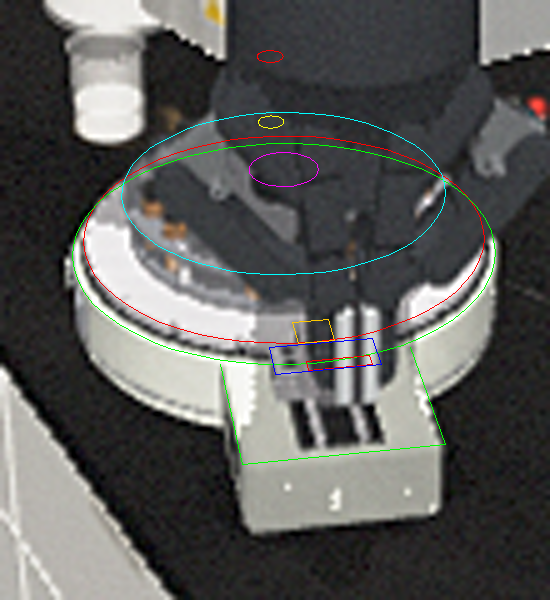

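```bash
python3 -c "
from workcell import r
print(r.close_job(), r.state()['t'])"
```

```text
the job is handed in; nothing more can be done
the job is handed in; nothing more can be done
```

The carousel is locked: I turned it until the deep slot faced the lock bar, then pushed the bar's tab until the bar stopped at its home position. I handed the job in after about 17 s, with the arm clear of everything.

- **Turning:** I pushed the post with the side of the shut fingertips, in steps, through about 1 rad. The top camera put the slot about 0.5 mm off the bar's line before I pushed the bar.
- **Locking:** The bar stopped where its travel should end, with the tab face about 142 mm from the axis. Pushing harder, up to about 8.5 N sideways on the wrist sensor, moved it no further.
- **Final check:** The top picture shows the bar filling the slot and the tab against the guide. The housing outline still matches the one measured at the start, so the unit did not shift.
- **Bottle, beaker and carton:** The side camera found all three within a few pixels of where they started, and the top camera agreed for the beaker and carton.

Two checks disagreed:
- **Bottle in the last top picture:** The network reported it at the wrong place, on the carousel itself. I did not confirm its position in that picture and rely on the side view.
- **Side-camera overlay:** It sat 2–4 pixels off the top camera's over the disc from the start. I used the top camera and checked it against where the fingertip met the post and tab.

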